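# Feel along the typewriter roller for flat spots

### The job

Feel the typewriter's rubber roller for flat spots: with the fingertips, stroke lightly along the top of the rubber over its whole length, from the end with the knob to the plain end, then take the hand away. The roller floats on springs and may dip a little, but do not push it down to its stop; do not lift or shift the carriage it sits in, and leave the wheel, the spare knob and the green panel where they lie.

Things in the scene. Friction and masses are not known exactly. Their poses are not given: they have to be found in the camera images.
- carriage: typewriter carriage unit standing loose on the counter (2.2 kg in all): steel base plate 100 x 262 mm, 12 mm thick, with a black rubber roller (the platen) lying level along its y axis above it. Origin: centre of the underside. Its +y points to the end with the black knob, its -y to the plain end; z up. Two upright side plates 6 mm thick at y = +-124 mm reach 58 mm above the counter, lower than the roller's top. The unit can lie at any angle on the counter.
- knob_end (a point): point on the top line of the rubber roller at its knob end, where the rubber ends, 94 mm above the counter when untouched. The roller is 38 mm in diameter and its rubber 220 mm long; a ribbed black knob, 34 mm in diameter and 24 mm long, sits on the axle 21 mm beyond this end. Axes as carriage.
- plain_end (a point): point on the top line of the rubber roller at the other end of the rubber, 220 mm from knob_end, also 94 mm above the counter; beyond it only a thin steel axle stub (10 mm diameter, 27 mm long) sticks out. Axes as carriage.
- roller (a joint): how far the roller, with its knob, is pushed straight down on its springs, in m: 0 untouched, 0.012 on its stop. It starts to sink at about 1.8 N and each further millimetre takes 0.5 N (about 3.8 N at 4 mm, 7 N at 10.5 mm); it springs back by itself. It does not turn.
- platen_1: the first (next to the knob) fifth of the roller's rubber, counted from the knob end: 38 mm diameter, 44 mm long. Origin: its centre on the roller's axis, 19 mm below the top line; y along the roller to the knob end. The fifths look like one seamless roller.
- platen_2: the second fifth of the roller's rubber, counted from the knob end: 38 mm diameter, 44 mm long. Origin: its centre on the roller's axis, 19 mm below the top line; y along the roller to the knob end. The fifths look like one seamless roller.
- platen_3: the third fifth of the roller's rubber, counted from the knob end: 38 mm diameter, 44 mm long. Origin: its centre on the roller's axis, 19 mm below the top line; y along the roller to the knob end. The fifths look like one seamless roller.
- platen_4: the fourth fifth of the roller's rubber, counted from the knob end: 38 mm diameter, 44 mm long. Origin: its centre on the roller's axis, 19 mm below the top line; y along the roller to the knob end. The fifths look like one seamless roller.
- platen_5: the last (next to the plain end) fifth of the roller's rubber, counted from the knob end: 38 mm diameter, 44 mm long. Origin: its centre on the roller's axis, 19 mm below the top line; y along the roller to the knob end. The fifths look like one seamless roller.
- wheel: bystander: loose brass escapement wheel lying flat, 50 mm across, 4 mm thick with a 14 mm hub up to 14 mm high; origin: centre of the underside
- spare_knob: bystander: loose black bakelite knob standing on its face, 36 mm diameter, 28 mm high; origin: centre of the underside
- panel: bystander: loose green enamelled side panel lying flat, 90 x 160 mm, 4 mm thick, with a 16 mm high lip along its +x long edge; origin: centre of the underside

How it is judged:
By the outcome, as a careful person would: the job done as asked, in the order asked, and still so for the second after the job is handed in, with the robot touching nothing.
It also fails if it takes over 38 s, if anything falls off the work surface, if the arm or the gripper's body presses on something with over 40 N, if the wrist force passes 120 N, or if a joint passes its speed limit or range.

### The arm

A 6-joint arm with a two-finger parallel gripper is mounted at the origin on the work surface. World frame = base frame: x ahead of the robot, y to its left, z up, the work surface at z = 0. Lengths are in mm, angles in rad, forces in N, time in s.
With the tool pointing down it reaches from about 275 to 750 mm from the base axis. Payload 10.2 kg.
Tool frame: the origin (TCP) lies on the centre line of the jaws, within the pads' length; the fingertips stand 8 mm ahead of it and the grasp point (between the pads) lies 11 mm behind it; x points along the fingers, y is the direction in which the jaws open and shut, and the axes are right-handed (so a half turn about x gives the same grasp; the last joint's range is limited). The gripper opens to 85 mm and grips with 20 to 120 N. Pads are 22 mm wide; open, the fingers measure 114 mm over their backs; the gripper's body (76 mm by 85 mm) begins 54 mm behind the grasp point. The pads swing forward as they close: fully open they stand 13 mm farther back than shut.
Start: joints at [1.12, 0.313, 1.498, -0, 1.331, -0.223], TCP at [118.576, 511.44, 239.294] pointing down, gripper open.
Joint ranges: [-2.94, 2.94], [-0.97, 2.17], [0.19, 2.56], [-1.23, 4.37], [0.02, 3.11], [-2.88, 2.88]. Speed limits (rad/s): [2.39, 2.39, 3.01, 3.14, 3.14, 3.14].

### API

Orientations are given as a unit quaternion [w, x, y, z].
In Python, from rig import ctrl, vision, workorder gives the robot as it stands. The module is installed in compiled form; this text tells all that it offers.
- The arm moves only by the shell command python3 -m jog 'ROWS' [OPENING] [FORCE]. ROWS is JSON, a list that holds one entry, the list of rows, each a list of 6 numbers: the shift along the tool's x, y, z in m, then the turn, a rotation vector about the tool's x, y, z in rad. A call has 1 to 12 rows; each row shifts and turns the commanded pose from where the row before left it, along the tool's axes as they then stand; what a row does not reach is not made up. A row lasts 1/8 s, in which the tool goes at most 62.5 mm and 10.7 degrees, less where a joint would pass 70% of its speed; a pose out of reach is approached as far as the arm can. A call is refused whole if a number of a shift passes 0.0625 or a number of a turn 0.188, either way. A call with a gripper value outside its range is refused whole. OPENING is the closure in counts, from 0 (fully open) to 255 (shut), set as the call begins (- or left out, the last holds). The fingers move at their own pace and stop on an object; FORCE is the grip in N (left out, the last holds). Time passes only in rows, so rows that do not move let the fingers close. It gives the time, the measured TCP pose, the force and the opening at its end, in the units of the state.
- ctrl.sense(): the state, without advancing time (a new reading comes with each control period).
- vision.capture(name): name is "scene" or "top" or "wrist"; returns a dict with "image" (420x560x3 uint8, red, green, blue), "mtx" (3x3 intrinsics, pixels), "k1" (the pictures are not rectified: a ray, as slopes to the right and down, at radius r is drawn at 1 + k1 r^2 times it, then the intrinsics apply), "R" (3x3) and "t" (3): a world point X has camera coordinates R X + t; the wrist camera has in their place "hand_eye" (4x4, takes a point from camera to tool coordinates, whose origin is the TCP and whose axes are the tool frame's). Camera axes: x right, y down, z forward; pixel columns grow to the right and rows downward; lengths in mm; the calibration is good to about 2 mm. A picture is of the moment at which its call begins: read the wrist's pose just before it. There is no depth.
- workorder.finish_job(): hands the job in, once; it reports no verdict.
The state is a dict: "time_s": time; "joints": joint angles; "dq": joint speeds; "tau": joint torques, N m; "eef_pos": TCP position; "ee_rot": TCP orientation; "force": force on the tool from outside, world axes, zero at the start; "wrist_torque": the same for the moment, N m; "grip_width": opening from 0.0 (shut) to 1.0 (fully open).
Only numpy, scipy, OpenCV 4.12 (cv2) and the standard library are available. Lean on these libraries where they do the work, as an engineer would, in place of code of your own. Each camera call takes 0.05 s, during which the arm holds its last target.

## Working session

There is one attempt and no reset: what is moved stays moved. The work goes in short steps, Python scripts to look and compute and a shell command to move; the robot and the scene stay as the last step left them, time stands still between calls to the robot, and variables do not carry over. Pictures are saved under pics/ and viewed, and the job is handed in when it is done.

```bash
mkdir -p pics
python3 - <<'E'
from rig import ctrl, vision
import cv2, numpy as np, pickle
print(ctrl.sense())
d={}
for n in ("scene","top"):
    c=vision.capture(n); d[n]=c
    cv2.imwrite(f"pics/{n}0.png",c["image"][:,:,::-1])
    print(n,{k:np.round(v,3).tolist() for k,v in c.items() if k!="image"})
pickle.dump(d,open("cap0.pkl","wb"))
E
```

```text
{'time_s': 0.0, 'joints': array([ 1.11959406e+00,  3.13435848e-01,  1.49843113e+00,  6.13455218e-06,
        1.33094661e+00, -2.23391802e-01]), 'dq': array([-1.35010017e-03,  1.91202470e-04, -8.79477884e-04,  8.16288771e-04,
        8.92577786e-04, -7.53820246e-05]), 'tau': array([-1.34007227e-03, -4.12268722e+01, -2.59737951e+01, -2.22047611e-04,
        4.20675759e-03,  1.94510955e-05]), 'eef_pos': array([118.4711314 , 511.22017067, 238.74453763]), 'ee_rot': array([ 0.70237956,  0.07996296,  0.70266925, -0.08077625]), 'force': array([-0.34601239, -0.10988205, -0.68614129]), 'wrist_torque': array([ 0.00253857, -0.01309534, -0.01097548]), 'grip_width': 1.0030436033762655}
scene {'mtx': [[393.919, 0.0, 274.852], [0.0, 393.919, 207.236], [0.0, 0.0, 1.0]], 'k1': -0.108, 'R': [[-0.363, 0.932, 0.016], [0.637, 0.26, -0.726], [-0.68, -0.253, -0.688]], 't': [178.944, -324.042, 1131.378]}
top {'mtx': [[430.471, 0.0, 280.31], [0.0, 430.471, 210.285], [0.0, 0.0, 1.0]], 'k1': -0.06, 'R': [[-0.027, -1.0, -0.002], [-0.973, 0.027, -0.23], [0.23, -0.005, -0.973]], 't': [80.608, 597.421, 606.424]}
```

View pics/scene0.png

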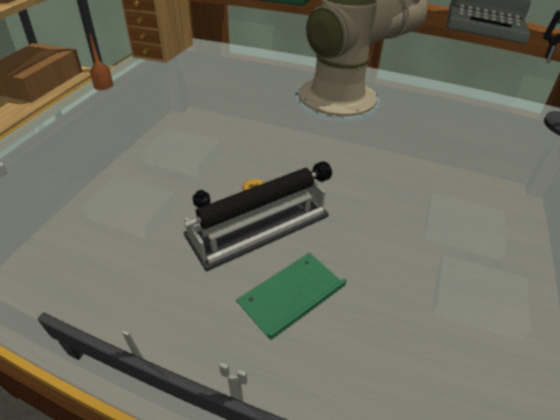

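View pics/top0.png

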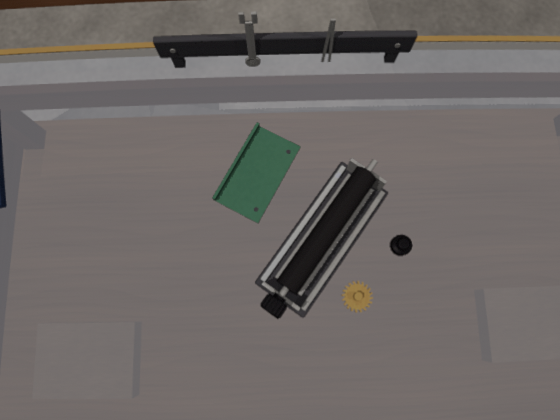

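```bash
cat > h.py <<'E'
import numpy as np, cv2
def ray(c,uv):
    uv=np.array(uv,float).reshape(-1,1,2)
    K=c["mtx"]; D=np.array([c["k1"],0,0,0,0.])
    # forward model: x_d = x(1+k1 r^2): OpenCV's model
    n=cv2.undistortPoints(uv,K,D).reshape(-1,2)
    d=np.c_[n,np.ones(len(n))]@c["R"]
    o=-c["R"].T@c["t"]
    return o,d
def onz(c,uv,z):
    o,d=ray(c,uv); s=(z-o[2])/d[:,2]
    return o+d*s[:,None]
def proj(c,X):
    X=np.atleast_2d(np.array(X,float))
    return cv2.projectPoints(X,cv2.Rodrigues(c["R"])[0],np.array(c["t"],float),c["mtx"],np.array([c["k1"],0,0,0,0.]))[0].reshape(-1,2)
E
python3 - <<'E'
import pickle,cv2
d=pickle.load(open("cap0.pkl","rb"))
im=d["top"]["image"][140:330,230:430,::-1]
cv2.imwrite("pics/topc.png",cv2.resize(im,None,fx=3.1,fy=3.1,interpolation=cv2.INTER_CUBIC))
im=d["scene"]["image"][140:270,170:350,::-1]
cv2.imwrite("pics/scenec.png",cv2.resize(im,None,fx=4,fy=4,interpolation=cv2.INTER_CUBIC))
E
```

```text
(no output)
```

View pics/topc.png

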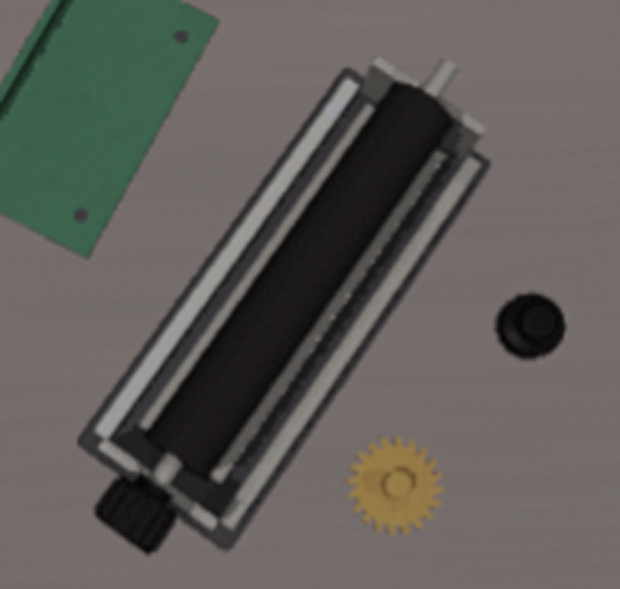

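View pics/scenec.png

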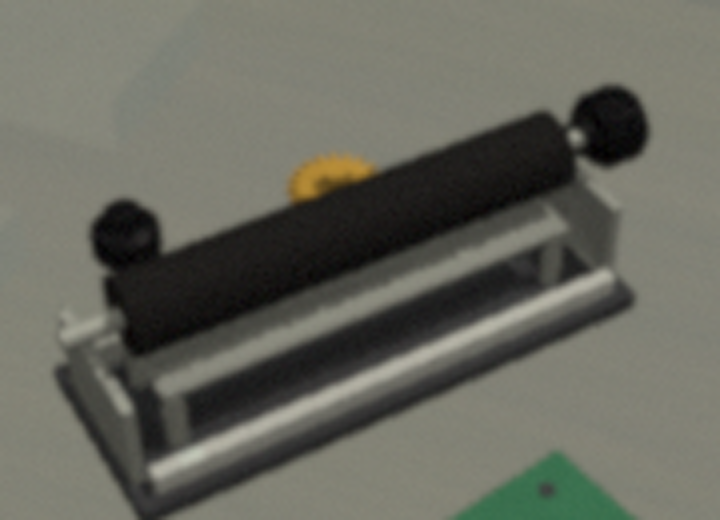

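Run:
```python
import pickle,numpy as np
from h import *
d=pickle.load(open("cap0.pkl","rb"));c=d["top"];s=d["scene"]
f=lambda p:np.array(p)/3.1+[230,140]-0.34
B=onz(c,f([(350,70),(490,160),(228,548),(82,438)]),12)
print("base",B.round(1).tolist(),"centre",B.mean(0).round(1))
print("sides",[round(float(np.linalg.norm(B[i]-B[(i+1)%4])),1) for i in range(4)])
u=((B[3]+B[2])-(B[0]+B[1]))/2; yawb=np.arctan2(u[1],u[0]);print("yaw +y dir",yawb)
R=onz(c,f([(148,437),(210,478),(393,85),(450,118)]),75)
k=(R[0]+R[1])/2;p=(R[2]+R[3])/2
print("rub knob",k.round(1),"plain",p.round(1),np.linalg.norm(k-p),np.arctan2(*(k-p)[1::-1]), (k+p)/2, np.linalg.norm(R[0]-R[1]))
kc=onz(c,f([(137,512)]),75)[0];st=onz(c,f([(447,66)]),75)[0];print("knob c",kc,"stub",st, np.linalg.norm(kc-st),"exp ~",110+33+137)
# refined: rule model, check reproj in both
a=kc-st;a/=np.linalg.norm(a);print("yaw",np.arctan2(a[1],a[0]))
for n,z,q in (("wheel",14,(400,484)),("spare",28,(540,320))): print(n,onz(c,f([q]),z).round(1))
# scene check with crop4 coords
for yaw,C in ((yawb,B.mean(0)),(np.arctan2(a[1],a[0]),(k+p)/2)):
    ax=np.array([np.cos(yaw),np.sin(yaw),0]);C=np.array([C[0],C[1],0])
    pts=[C+ax*110+[0,0,94],C-ax*110+[0,0,94],C+ax*143+[0,0,75],C-ax*137+[0,0,75]]
    print("top",((proj(c,pts)-[230,140])*3.1).round().tolist()); print("scene",((proj(s,pts)-[170,140])*4).round().tolist())
```

```text
base [[696.7, -47.9, 12.0], [641.6, -123.1, 12.0], [435.4, 31.6, 12.0], [494.6, 106.9, 12.0]] centre [567.1  -8.1  12. ]
sides [93.1, 257.8, 95.8, 254.6]
yaw +y dir 2.493067479067565
rub knob [479.5  56.8  75. ] plain [656.4 -73.5  75. ] 219.71844280962426 2.5065812169397916 [567.98049431  -8.3746749   75.        ] 35.73887559863748
knob c [454.22890016  77.65206726  75.        ] stub [675.34483224 -88.29970402  75.        ] 276.4638236884975 exp ~ 280
yaw 2.497759285147921
wheel [[465.5 -60.2  14. ]]
spare [[ 548.4 -138.1   28. ]]
top [[175.0, 455.0], [430.0, 92.0], [135.0, 513.0], [451.0, 63.0]]
scene [[551.0, 113.0], [109.0, 282.0], [605.0, 124.0], [54.0, 338.0]]
top [[177.0, 453.0], [429.0, 89.0], [136.0, 512.0], [450.0, 61.0]]
scene [[549.0, 114.0], [108.0, 284.0], [603.0, 124.0], [53.0, 341.0]]
```

```bash
cat > st.py <<'E'
from rig import ctrl
import numpy as np, sys
from scipy.spatial.transform import Rotation as Ro
C=np.array([567.5,-8.2,0]);yw=2.497;A=np.array([np.cos(yw),np.sin(yw),0])
def rep(tgt=None):
    s=ctrl.sense();w,x,y,z=s["ee_rot"];R=Ro.from_quat([x,y,z,w]).as_matrix();p=s["eef_pos"]
    print("t",round(s["time_s"],2),"p",p.round(1),"F",s["force"].round(2),"j",s["joints"].round(3),"g",round(s["grip_width"],3))
    print("axes x",R[:,0].round(3),"y",R[:,1].round(3),"z",R[:,2].round(3),"yaw_y",np.arctan2(R[1,1],R[0,1]).round(4))
    r=p-C;print("along",(r@A).round(1),"lateral",(r@np.array([-A[1],A[0],0])).round(1),"roller ax in tool",(R.T@A).round(3))
    for t in ([tgt] if tgt is not None else []): print("to target, tool m",(R.T@(np.array(t)-p)/1000).round(4))
    return s,R
if __name__=="__main__":
    a=[float(v) for v in sys.argv[1:]]
    rep((C+A*a[0]+[0,0,a[1]]) if a else None)
E
python3 st.py 110 180
```

```text
t 0.1 p [118.5 511.2 238.8] F [-0.38  0.38  0.2 ] j [ 1.12   0.313  1.498 -0.     1.331 -0.223] g 1.001
axes x [-0.    -0.001 -1.   ] y [ 0.226  0.974 -0.001] z [ 0.974 -0.226 -0.   ] yaw_y 1.343
along 671.0 lateral -145.4 roller ax in tool [-0.     0.405 -0.914]
to target, tool m [ 0.0591 -0.36    0.4542]
```

```bash
python3 -m jog '[[[0,0,0,0.139,0,0],[0,0,0,0.139,0,0],[0,0,0,0.138,0,0],[0,-0.016,0.06,0,0,0],[0,-0.016,0.06,0,0,0],[0,-0.016,0.06,0,0,0],[0,-0.016,0.06,0,0,0],[0,-0.016,0.06,0,0,0],[0,-0.016,0.06,0,0,0],[0,-0.016,0.06,0,0,0],[0,-0.016,0.06,0,0,0],[0,-0.016,0.06,0,0,0]]]' 255 20; python3 st.py 108 130
```

```text
time_s: 1.6
eef_pos: [464.9, 70.2, 239.2]
ee_rot: [0.671, 0.224, 0.671, -0.224]
force: [0.6, 0.6, -0.9]
grip_width: -0.004
t 1.6 p [464.9  70.2 239.2] F [ 0.55  0.56 -0.85] j [-0.1    0.192  1.654  0.     1.295 -1.027] g -0.004
axes x [-0.  0. -1.] y [0.601 0.8   0.   ] z [ 0.8   -0.601 -0.   ] yaw_y 0.9266
along 129.1 lateral -1.1 roller ax in tool [ 0.  0. -1.]
to target, tool m [ 0.1092 -0.0011  0.0211]
```

```bash
python3 -m jog '[[[0.02,0,0.01,0,0,0],[0.03,-0.001,0.01,0,0,0],[0.03,0,0,0,0,0],[0.03,0,0,0,0,0],[0,0,0,0,0,0],[0,0,0,0,0,0]]]'
python3 - <<'E'
from st import rep
from h import *
from rig import vision
s,R=rep()
c=vision.capture("wrist");H=np.array(c["hand_eye"])
Rw=R@H[:3,:3];tw=R@H[:3,3]+s["eef_pos"]
c["R"]=Rw.T;c["t"]=-Rw.T@tw
cv2.imwrite("pics/w1.png",c["image"][:,:,::-1])
print(tw.round(1))
C=np.array([567.5,-8.2,0]);A=np.array([np.cos(2.497),np.sin(2.497),0])
print(proj(c,[C+A*a+[0,0,z] for a,z in ((110,94),(-110,94),(60,94),(131,92))]).round(0).tolist())
t=vision.capture("scene");cv2.imwrite("pics/s1.png",t["image"][100:290,150:420,::-1].repeat(3,0).repeat(3,1)[:570,:800])
E
```

```text
time_s: 2.35
eef_pos: [480.0, 59.3, 130.4]
ee_rot: [0.671, 0.224, 0.67, -0.224]
force: [-0.3, -0.1, 0.9]
grip_width: 0.003
t 2.35 p [480.   59.3 130.4] F [-0.29 -0.1   0.86] j [-0.12   0.343  1.765 -0.     1.032 -1.047] g 0.003
axes x [ 0.001 -0.    -1.   ] y [0.6   0.8   0.001] z [ 0.8   -0.6    0.001] yaw_y 0.9271
along 110.6 lateral -1.4 roller ax in tool [-0.001  0.001 -1.   ]
[426.4  99.3 265.4]
[[281.0, 245.0], [282.0, 535.0], [281.0, 330.0], [281.0, 204.0]]
```

View pics/w1.png

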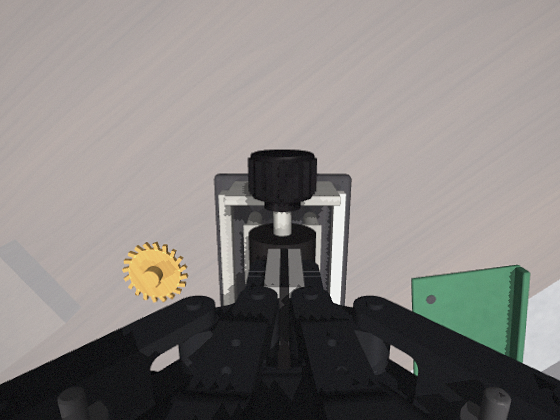

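View pics/s1.png

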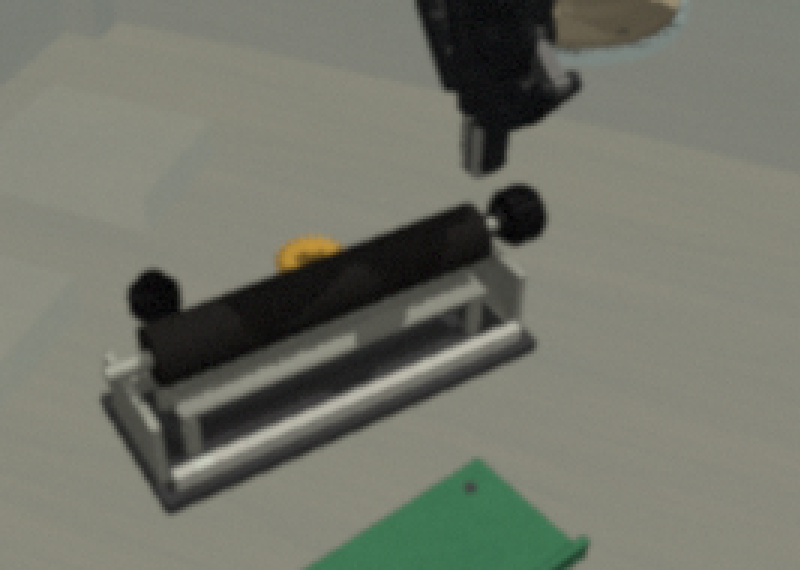

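```bash
python3 -m jog '[[[0.015,-0.001,0.001,0,0,0],[0.011,0,0,0,0,0],[0,0,0,0,0,0],[0,0,0,0,0,0]]]'; python3 st.py 110 99;  python3 -m jog '[[[0.002,0,0,0,0,0],[0,0,0,0,0,0]]]'; python3 -m jog '[[[0.002,0,0,0,0,0],[0,0,0,0,0,0]]]'; python3 st.py
```

```text
time_s: 2.95
eef_pos: [479.7, 57.9, 103.3]
ee_rot: [0.671, 0.224, 0.671, -0.224]
force: [0.6, 0.7, 0.4]
grip_width: 0.001
t 2.95 p [479.7  57.9 103.3] F [0.6  0.69 0.41] j [-0.123  0.383  1.792  0.     0.967 -1.05 ] g 0.001
axes x [-0.  0. -1.] y [ 0.6  0.8 -0. ] z [ 0.8 -0.6 -0. ] yaw_y 0.927
along 109.9 lateral -0.1 roller ax in tool [ 0.     0.001 -1.   ]
to target, tool m [ 0.0043 -0.0001 -0.0001]
time_s: 3.2
eef_pos: [479.9, 57.9, 101.5]
ee_rot: [0.671, 0.224, 0.671, -0.224]
force: [-0.4, 0.0, 2.9]
grip_width: 0.002
time_s: 3.45
eef_pos: [479.9, 57.9, 99.4]
ee_rot: [0.671, 0.224, 0.671, -0.224]
force: [0.3, -0.1, 3.3]
grip_width: 0.0
t 3.45 p [479.9  57.9  99.4] F [ 0.29 -0.09  3.31] j [-0.123  0.389  1.795  0.     0.957 -1.05 ] g 0.0
axes x [ 0.001 -0.    -1.   ] y [0.6 0.8 0. ] z [ 0.8 -0.6  0. ] yaw_y 0.927
along 109.8 lateral -0.2 roller ax in tool [-0.     0.001 -1.   ]
```

```bash
python3 -m jog '[[[0.0005,0,0.004,0,0,0],[0,0,0.008,0,0,0],[0,0,0.008,0,0,0],[0,0,0.008,0,0,0],[0,0,0.008,0,0,0],[0,0,0.008,0,0,0]]]'; python3 st.py
```

```text
time_s: 4.2
eef_pos: [515.3, 31.2, 98.8]
ee_rot: [0.671, 0.224, 0.671, -0.224]
force: [-2.1, 2.3, 3.3]
grip_width: 0.002
t 4.2 p [515.3  31.2  98.8] F [-2.07  2.3   3.29] j [-0.167  0.452  1.698 -0.     0.992 -1.094] g 0.002
axes x [-0. -0. -1.] y [ 0.6  0.8 -0. ] z [ 0.8 -0.6 -0. ] yaw_y 0.9269
along 65.4 lateral -0.1 roller ax in tool [ 0.     0.001 -1.   ]
```

```bash
python3 - <<'E'
from rig import vision
import cv2,pickle,numpy as np
a=pickle.load(open("cap0.pkl","rb"))["scene"]["image"];b=vision.capture("scene")["image"]
r=np.s_[215:262,185:335]
g=lambda i:cv2.cvtColor(i,cv2.COLOR_RGB2GRAY)[r].astype(np.float32)
print(cv2.phaseCorrelate(g(a),g(b)),abs(g(a)-g(b)).mean())
E
python3 -m jog '[[[0,0,0.008,0,0,0],[0,0,0.008,0,0,0],[0,0,0.008,0,0,0],[0,0,0.008,0,0,0],[0,0,0.008,0,0,0],[0,0,0.008,0,0,0]]]'; python3 st.py
```

```text
((0.11844312165955273, 0.2816014607423405), 0.9052453853024377) 7.882695
time_s: 5.0
eef_pos: [553.6, 2.4, 98.8]
ee_rot: [0.671, 0.224, 0.671, -0.224]
force: [-1.3, 1.1, 2.7]
grip_width: 0.0
t 5.0 p [553.6   2.4  98.8] F [-1.32  1.14  2.65] j [-0.207  0.522  1.582 -0.     1.038 -1.134] g 0.0
axes x [-0. -0. -1.] y [ 0.6  0.8 -0. ] z [ 0.8 -0.6 -0. ] yaw_y 0.927
along 17.4 lateral -0.1 roller ax in tool [ 0.     0.001 -1.   ]
```

Run:
```python
from rig import vision
import cv2,pickle,numpy as np
a=pickle.load(open("cap0.pkl","rb"))["scene"]["image"];b=vision.capture("scene")["image"]
g=lambda i:cv2.cvtColor(i,cv2.COLOR_RGB2GRAY).astype(np.float32)
for r in (np.s_[215:262,180:240],np.s_[215:262,185:335],np.s_[250:335,230:350]):
    print(cv2.phaseCorrelate(cv2.Laplacian(g(a),5,ksize=3)[r] if 0 else cv2.Sobel(g(a),5,1,1)[r],cv2.Sobel(g(b),5,1,1)[r]))
cv2.imwrite("pics/s2.png",cv2.resize(b[140:290,150:350,::-1],None,fx=3.9,fy=3.9))
```

```text
((-0.012433358299045238, 0.27488024240789244), 1.0103661590152317)
((0.022327189311980078, 0.32241357717783714), 0.9357311752107408)
((0.004579325830476932, 0.02514029834942022), 1.2248977909264742)
```

View pics/s2.png

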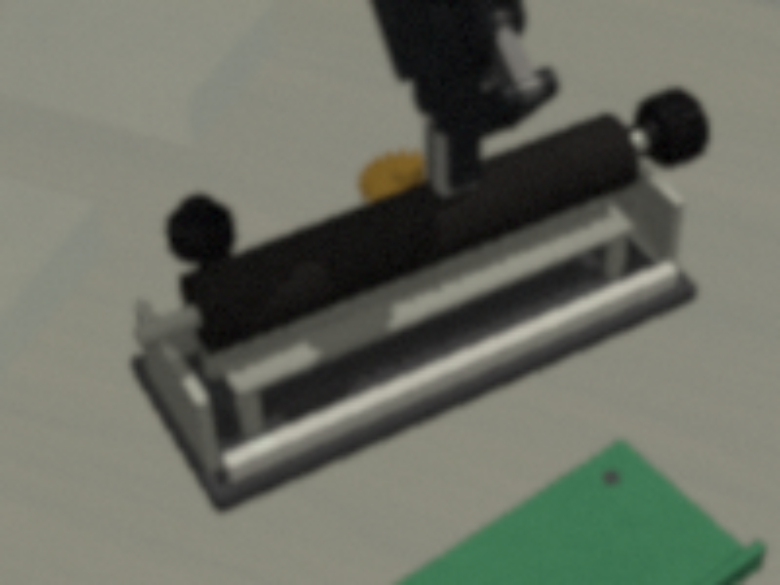

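```bash
python3 -m jog '[[[0,0,0.008,0,0,0],[0,0,0.008,0,0,0],[0,0,0.008,0,0,0],[0,0,0.008,0,0,0],[0,0,0.008,0,0,0],[0,0,0.008,0,0,0],[0,0,0.008,0,0,0],[0,0,0.008,0,0,0]]]'; python3 st.py; python3 -m jog '[[[0,0,0.008,0,0,0],[0,0,0.008,0,0,0],[0,0,0.008,0,0,0],[0,0,0.008,0,0,0],[0,0,0.008,0,0,0],[0,0,0.008,0,0,0]]]'; python3 st.py -112 99
```

```text
time_s: 6.05
eef_pos: [604.9, -36.0, 98.8]
ee_rot: [0.671, 0.224, 0.671, -0.224]
force: [-1.5, 2.6, 3.5]
grip_width: -0.0
t 6.05 p [604.9 -36.   98.8] F [-1.47  2.61  3.54] j [-0.253  0.623  1.409 -0.     1.11  -1.18 ] g -0.0
axes x [ 0. -0. -1.] y [0.6 0.8 0. ] z [ 0.8 -0.6  0. ] yaw_y 0.927
along -46.6 lateral -0.2 roller ax in tool [-0.     0.001 -1.   ]
time_s: 6.8
eef_pos: [643.2, -64.9, 98.8]
ee_rot: [0.671, 0.224, 0.671, -0.224]
force: [-1.8, 2.0, 2.6]
grip_width: 0.001
t 6.8 p [643.2 -64.9  98.8] F [-1.79  1.96  2.63] j [-0.281  0.705  1.263 -0.     1.174 -1.208] g 0.001
axes x [ 0. -0. -1.] y [ 0.6  0.8 -0. ] z [ 0.8 -0.6  0. ] yaw_y 0.927
along -94.6 lateral -0.2 roller ax in tool [-0.     0.001 -1.   ]
to target, tool m [-0.0002 -0.0002  0.0174]
```

Finish to slightly past the plain end (pads still overlapping the rubber), settle, and lift straight up.

```bash
python3 -m jog '[[[0,0,0.008,0,0,0],[0,0,0.008,0,0,0],[0,0,0.002,0,0,0],[0,0,0,0,0,0]]]'; python3 st.py; python3 -m jog '[[[-0.004,0,0,0,0,0],[-0.004,0,0,0,0,0],[-0.02,0,0,0,0,0],[-0.04,0,0,0,0,0],[-0.05,0,0,0,0,0],[-0.03,0,0,0,0,0],[0,0.05,0,0,0,0],[0,0.06,0,0,0,0],[0,0.06,0,0,0,0],[0,0.05,0,0,0,0],[0,0,0,0,0,0],[0,0,0,0,0,0]]]'; python3 st.py
python3 - <<'E'
from h import *
from rig import vision
import pickle
d=pickle.load(open("cap0.pkl","rb"))
g=lambda i:cv2.cvtColor(i,cv2.COLOR_RGB2GRAY).astype(np.float32)
for n in ("scene","top"):
    b=vision.capture(n)["image"]; cv2.imwrite(f"pics/{n}9.png",b[:,:,::-1])
    a=d[n]["image"]
    for r in ((np.s_[150:270,175:340],np.s_[250:335,230:350]) if n=="scene" else (np.s_[155:320,250:390],np.s_[120:225,210:300],np.s_[225:315,335:420])):
        print(n,np.round(cv2.phaseCorrelate(g(a)[r],g(b)[r])[0],2),abs(g(a)[r]-g(b)[r]).mean().round(2))
E
```

```text
time_s: 7.3
eef_pos: [657.5, -75.6, 98.9]
ee_rot: [0.671, 0.224, 0.67, -0.224]
force: [-0.3, 0.1, 2.7]
grip_width: 0.004
t 7.3 p [657.5 -75.6  98.9] F [-0.31  0.11  2.69] j [-0.291  0.737  1.204 -0.     1.199 -1.218] g 0.004
axes x [ 0.001 -0.001 -1.   ] y [0.6 0.8 0. ] z [ 0.8   -0.6    0.001] yaw_y 0.9269
along -112.5 lateral -0.2 roller ax in tool [-0.001  0.001 -1.   ]
time_s: 8.8
eef_pos: [781.5, 99.0, 245.5]
ee_rot: [0.674, 0.225, 0.668, -0.223]
force: [0.1, 0.1, 0.7]
grip_width: -0.001
t 8.8 p [781.5  99.  245.5] F [0.08 0.1  0.71] j [-2.200e-02  1.077e+00  1.860e-01  1.000e-03  1.870e+00 -9.490e-01] g -0.001
axes x [ 0.009  0.    -1.   ] y [0.601 0.8   0.005] z [ 0.8   -0.601  0.007] yaw_y 0.9266
along -106.7 lateral -214.3 roller ax in tool [-0.007  0.    -1.   ]
scene [0.03 0.02] 27.33
scene [-0.04  0.01] 16.01
top [ 0.12 -0.03] 17.67
top [3.92 4.06] 29.53
top [ 0.07 -0.03] 7.37
```

```bash
python3 -c "
import cv2,numpy as np
a=cv2.imread('pics/scene9.png')[60:360,120:520];b=cv2.imread('pics/top9.png')[60:360,150:550]
cv2.imwrite('pics/both.png',np.hstack([a,b]))"
```

```text
(no output)
```

View pics/both.png

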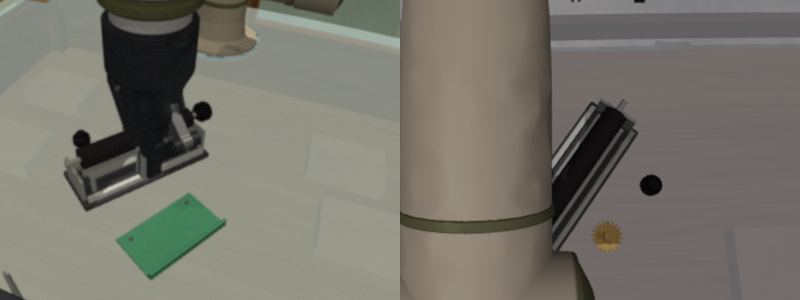

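```bash
python3 -m jog '[[[0,-0.02,-0.03,0,0,0],[0,-0.01,-0.05,0,0,0],[0,0,-0.05,0,0,0],[0,0,-0.06,0,0,0],[0,0,-0.06,0,0,0],[0,0.01,-0.05,0,0,0],[0,0.02,-0.05,0,0,0],[0,0.02,-0.05,0,0,0],[0,0.02,-0.05,0,0,0],[0,0.02,-0.05,0,0,0],[0,0,0,0,0,0],[0,0,0,0,0,0]]]'; python3 st.py
python3 - <<'E'
from h import *
from rig import vision
import pickle
d=pickle.load(open("cap0.pkl","rb"))
g=lambda i:cv2.cvtColor(i,cv2.COLOR_RGB2GRAY).astype(np.float32)
for n in ("scene","top"):
    b=vision.capture(n)["image"]; cv2.imwrite(f"pics/{n}10.png",b[:,:,::-1])
    a=d[n]["image"]
    for r in ((np.s_[150:270,175:340],np.s_[250:335,230:350]) if n=="scene" else (np.s_[155:320,250:390],np.s_[120:225,210:300],np.s_[225:315,335:420])):
        print(n,np.round(cv2.phaseCorrelate(g(a)[r],g(b)[r])[0],2),abs(g(a)[r]-g(b)[r]).mean().round(2))
a=cv2.imread('pics/scene10.png')[60:360,120:520];b=cv2.imread('pics/top10.png')[60:360,150:550]
cv2.imwrite('pics/both2.png',np.hstack([a,b]))
E
```

```text
time_s: 10.4
eef_pos: [433.2, 445.3, 245.2]
ee_rot: [0.673, 0.226, 0.668, -0.222]
force: [0.2, -0.4, -0.6]
grip_width: 0.001
t 10.4 p [433.2 445.3 245.2] F [ 0.19 -0.36 -0.59] j [ 0.612  0.522  1.176 -0.003  1.435 -0.313] g 0.001
axes x [ 0.009  0.003 -1.   ] y [0.601 0.799 0.008] z [ 0.799 -0.601  0.005] yaw_y 0.926
along 379.9 lateral -281.8 roller ax in tool [-0.005 -0.    -1.   ]
scene [ 0.01 -0.04] 1.52
scene [-0.06  0.04] 1.47
top [ 0.02 -0.01] 0.93
top [-0.04 -0.09] 0.94
top [0.01 0.  ] 0.51
```

View pics/both2.png

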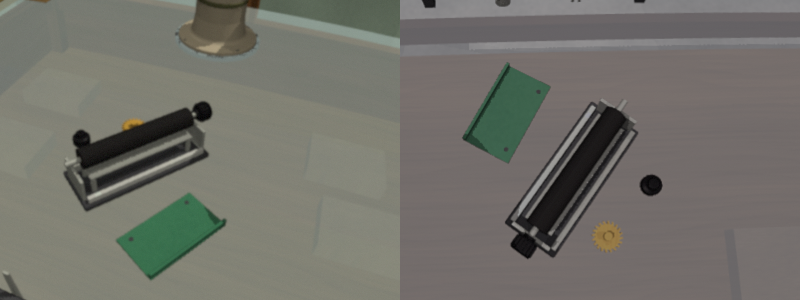

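Both views are clear again. The carriage, wheel, spare knob and panel have moved by less than 0.1 px, the roller is back up, and the arm is well away.

```bash
python3 -c "
from rig import workorder; print(workorder.finish_job())"
```

```text
the job is handed in; nothing more can be done
None
```

I stroked the roller along its whole length from the knob end to the plain end and handed the job in at about 10.5 s. One thing may count against it: a joint reading went slightly past its stated limit as I took the hand away.

- **Stroke:** With the gripper shut, I set the fingertips down at the knob end, 110 mm from the carriage's centre. I drew them along the top line in one continuous contact to 112 mm on the other side, about 2 mm past the plain end, then lifted straight up.
- **Pressure:** The measured downward force was about 2.6–3.5 N. The roller dipped about 3 mm, far from its 12 mm stop. Drag along the roller was 2–3 N.
- **Nothing moved:** Before-and-after pictures from both fixed cameras differ by less than 0.1 px around the carriage, wheel, spare knob and panel. The roller had sprung back. A 0.3 px shift partway through the stroke was probably the roller's dip, since it was gone afterwards.
- **Joint limit:** I took the hand too far out, and joint 3 read 0.186 rad against its stated lower limit of 0.19. I pulled back at once, but I can't tell whether that counts as passing its range.

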